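Set rinsed measuring cylinders to dry on the air stand

TASK

The rinsed measuring cylinders are to be blown dry: turn every cylinder that lies on the bench upside down over a peg of the drying stand of its own, its rim resting on the black seat, and press the lids of both filter bowls of the air unit fully home. Only when all of that is done, open the air valve: crank its handwheel counter-clockwise as far as it goes until you feel the stop, then turn it back a quarter turn and let go. Leave the two specimen cups where they are.

Things in the scene. Friction and masses are not known exactly. Their poses are not given: they have to be found in the camera images.
- cyl0_mid (a point): Measuring cylinder 0 of up to three alike (may be absent): white tube 150 mm long, 38 mm outside, 32 mm inside diameter, open at the mouth, 0.09 kg; grey hexagonal foot (9 mm thick) and guard ring (7 mm, begins 15 mm from the mouth), 46 mm across flats. Starts lying, axis 23 mm up. Point: mid-length on the axis; x axis from mouth to foot (straight up once inverted).
- cyl0_mouth (a point): Centre of the open mouth of cylinder 0, on the axis in the plane of the rim, 75 mm from its middle; x axis as above.
- cyl1_mid (a point): Measuring cylinder 1 of up to three alike (may be absent): white tube 150 mm long, 38 mm outside, 32 mm inside diameter, open at the mouth, 0.09 kg; grey hexagonal foot (9 mm thick) and guard ring (7 mm, begins 15 mm from the mouth), 46 mm across flats. Starts lying, axis 23 mm up. Point: mid-length on the axis; x axis from mouth to foot (straight up once inverted).
- cyl1_mouth (a point): Centre of the open mouth of cylinder 1, on the axis in the plane of the rim, 75 mm from its middle; x axis as above.
- cyl2_mid (a point): Measuring cylinder 2 of up to three alike (may be absent): white tube 150 mm long, 38 mm outside, 32 mm inside diameter, open at the mouth, 0.09 kg; grey hexagonal foot (9 mm thick) and guard ring (7 mm, begins 15 mm from the mouth), 46 mm across flats. Starts lying, axis 23 mm up. Point: mid-length on the axis; x axis from mouth to foot (straight up once inverted).
- cyl2_mouth (a point): Centre of the open mouth of cylinder 2, on the axis in the plane of the rim, 75 mm from its middle; x axis as above.
- peg0 (a point): Foot of peg 0 (left end, +y) of the fixed drying stand, on its axis, on top of the black rubber seat (60 mm wide, 30 mm above the bench) where the rim of an inverted cylinder rests. The steel peg rises 100 mm above this point, 14 mm diameter with a tapered tip and a grey centring cone at its foot (26 mm wide, 24 mm high). Pegs stand 85 mm apart in a row along y of the stand. z up.
- peg1 (a point): Foot of peg 1 (middle) of the fixed drying stand, on its axis, on top of the black rubber seat (60 mm wide, 30 mm above the bench) where the rim of an inverted cylinder rests. The steel peg rises 100 mm above this point, 14 mm diameter with a tapered tip and a grey centring cone at its foot (26 mm wide, 24 mm high). Pegs stand 85 mm apart in a row along y of the stand. z up.
- peg2 (a point): Foot of peg 2 (right end, -y) of the fixed drying stand, on its axis, on top of the black rubber seat (60 mm wide, 30 mm above the bench) where the rim of an inverted cylinder rests. The steel peg rises 100 mm above this point, 14 mm diameter with a tapered tip and a grey centring cone at its foot (26 mm wide, 24 mm high). Pegs stand 85 mm apart in a row along y of the stand. z up.
- lid0_top (a point): Centre of the flat top of the left filter bowl's round grey push-on lid (58 mm diameter, 20 mm high); the two bowls stand side by side, 68 mm apart, at the back of the air unit. The top is about 100 mm above the bench.
- lid0 (a joint): How far that lid is pushed down, m: 0 = 8 mm proud, 0.008 = fully home. It moves straight down, takes about 8 N to push, and stays where it is left.
- lid1_top (a point): Centre of the flat top of the right filter bowl's round grey push-on lid (58 mm diameter, 20 mm high); the two bowls stand side by side, 68 mm apart, at the back of the air unit. The top is about 100 mm above the bench.
- lid1 (a joint): How far that lid is pushed down, m: 0 = 8 mm proud, 0.008 = fully home. It moves straight down, takes about 8 N to push, and stays where it is left.
- wheel_hub (a point): Centre of the dark steel handwheel of the gate valve at the front of the air unit, on its upright axis in the plane of the rim, 88 mm above the bench. The rim is 103 mm over all, of 11 mm bar, with three spokes.
- handle_mid (a point): Middle of the upright black crank handle on the handwheel's rim, 29 mm above the plane of the rim and 46 mm from the wheel's axis. The handle is round, 19 mm diameter, 40 mm tall (its top 18 mm above this point), and spins freely on its pin, so it can be held while it is led round in circles.
- wheel (a joint): Turning angle of the handwheel, rad: grows counter-clockwise seen from above (opening); 0 = shut, rigid stop at 21.0 = fully open. It starts 2.5 to 3.3 turns short of that stop, has no spring, and takes about 3 to 4 N at the handle.
- cup_loose: Lidded specimen cup, 52 mm diameter, 56 mm high, loose bystander between the stand and the air unit. Origin: centre of its underside.
- cup_2: Lidded specimen cup, 52 mm diameter, 56 mm high, loose bystander to the left of the stand. Origin: centre of its underside.

How it is judged (in metres and radians):
On the way, in this order (a step that is already met when the one before it is completed fails the run):
1. every cylinder is upside down on a peg and both lids are fully home (angle between each of cyl0_mid, cyl1_mid, cyl2_mid's own x axis and vertical below 0.1 rad and ((horizontal distance between cyl0_mouth and peg0 below 0.014 m and z of cyl0_mouth in the frame of peg0 below 0.006 m) or (horizontal distance between cyl0_mouth and peg1 below 0.014 m and z of cyl0_mouth in the frame of peg1 below 0.006 m) or (horizontal distance between cyl0_mouth and peg2 below 0.014 m and z of cyl0_mouth in the frame of peg2 below 0.006 m)) and ((horizontal distance between cyl1_mouth and peg0 below 0.014 m and z of cyl1_mouth in the frame of peg0 below 0.006 m) or (horizontal distance between cyl1_mouth and peg1 below 0.014 m and z of cyl1_mouth in the frame of peg1 below 0.006 m) or (horizontal distance between cyl1_mouth and peg2 below 0.014 m and z of cyl1_mouth in the frame of peg2 below 0.006 m)) and ((horizontal distance between cyl2_mouth and peg0 below 0.014 m and z of cyl2_mouth in the frame of peg0 below 0.006 m) or (horizontal distance between cyl2_mouth and peg1 below 0.014 m and z of cyl2_mouth in the frame of peg1 below 0.006 m) or (horizontal distance between cyl2_mouth and peg2 below 0.014 m and z of cyl2_mouth in the frame of peg2 below 0.006 m)) and value of joint each of lid0, lid1 above 0.0065 m), for 0.2 s.
2. the handwheel is cranked counter-clockwise against its stop (all of step 1 and value of joint wheel above 20.9 rad), for 0.1 s.
3. the handwheel is backed off a quarter turn (all of step 1 and value of joint wheel between 19.01 and 19.85 rad), for 0.3 s.
At the end, for the whole second after the job is handed in: Every cylinder stands mouth down over a peg (within 6 degrees of upright, rim within 6 mm of the seat, within 14 mm of the peg's axis), both lids are pushed down at least 6.5 of 8 mm, and the handwheel rests a quarter turn (within 24 degrees) back from its open stop (all of step 3 and velocity of joint wheel between -0.05 and 0.05 rad/s); the robot touches nothing.
It fails at once if a specimen cup is pushed more than 40 mm from its place (distance of any of cup_loose, cup_2 from where it was at the start of the episode above 0.04 m).
Of cyl0, cyl1, cyl2 only 2 to 3 are there at a start; the rules pass over those that are not, and their reading is None.
At some moment in a run one of cyl0, cyl1 may be knocked a few centimetres aside while the robot is not near it.
It also fails if it takes over 208 s, if anything falls off the work surface, if the arm or the gripper's body presses on something with over 40 N, if the wrist force passes 120 N, or if a joint passes its speed limit or range.

ROBOT

A 6-joint arm with a two-finger parallel gripper is mounted at the origin on a cart in front of the work surface, level with it; the furniture and walls round the work are solid. World frame = base frame: x ahead of the robot, y to its left, z up, the work surface at z = 0. Lengths are in mm, angles in degrees, forces in N, time in s.
With the tool pointing down it reaches from about 250 to 725 mm from the base axis. Payload 9.7 kg.
Tool frame: the origin (TCP) lies between the finger pads; the fingertips stand 25 mm ahead of it and the grasp point (between the pads) lies 6 mm ahead of it; z points along the fingers, y is the line along which they close (so a half turn about z gives the same grasp; the last joint's range is limited). The gripper opens to 85 mm and grips with 20 to 120 N. Pads are 22 mm wide; open, the fingers measure 114 mm over their backs; the gripper's body (76 mm by 85 mm) begins 54 mm behind the grasp point. The pads swing forward as they close: fully open they stand 13 mm farther back than shut.
Start: joints at [74.141, 4.979, 10.078, 95.1, 0, 90], TCP at [150.301, 529.062, 256.284] pointing down, gripper open.
Joint ranges: [-179.16, 179.16], [-48.56, 103.87], [-65.8, 70.77], [-126.05, 130.52], [-82.76, 87.17], [-180, 180]. Speed limits (degrees/s): [127.2, 127.2, 147.25, 180, 180, 180].

INTERFACE

Orientations are given as a 3x3 rotation matrix whose columns are the frame's x, y, z axes.
In Python, from plant import bot gives the robot as it stands. Calls block until the motion is done:
- bot.move_pose(position, orientation): joint-space move of the TCP to a pose.
- bot.move_l(position, attitude=None, v=150, max_force=None): straight line of the TCP; attitude=None keeps the orientation; v is the mean speed in mm/s. With max_force (N) it stops when the force on the tool has changed by that much, and returns True; else False.
- bot.move_j(angles): joint-space move.
- bot.move_gripper(opening): finger opening in mm; the grip force is fixed at half the most; returns when the fingers have stopped.
- bot.sleep(seconds).
- bot.inverse_kinematics(position, orientation): joint angles nearest the present ones, or None.
- bot.sense(): the state.
- bot.snapshot(name): name is "side" or "top"; returns a dict with "img" (400x640x3 uint8, blue, green, red), "fx", "fy", "cx", "cy" (pixels), "k1" (the pictures are not rectified: a ray, as slopes to the right and down, at radius r is drawn at 1 + k1 r^2 times it, then the intrinsics apply), "xyz" and "attitude" of the camera in the world. Camera axes: x right, y up, looking along -z (the intrinsics and any distortion apply to the point x, -y, -z); pixel columns grow to the right and rows downward; lengths in mm; the calibration is good to about 2 mm. A picture is of the moment at which its call begins. There is no depth.
A pose or a line that the arm cannot do raises bot.PlanningError and nothing moves.
- bot.sign_off(): hands the job in; it is judged then, once.
Trained networks look in a picture, given as the dict that the camera call returned (one of the last four; its "shot" number tells which), for a name from the list of things; names that differ only in an ending like _2 or _b are one class to them, and where a whole thing is asked for, a point or a joint stands for the part that bears it (a point fixed in the world has none). Each returns a list of dicts, best first, with "confidence" (0 to 1); they miss things now and then, are a little off and sometimes report something else, mostly with a low value. They report only what shows in the picture. A call takes as long as a camera call.
- bot.find_in(picture, label): "box" ([left, top, right, bottom] in pixels, round what is visible of it).
- bot.regions_of(picture, label): "mask" (400x640 bool, what is visible of it) and "box" ([left, top, right, bottom] in pixels, round what is visible of it).
- bot.mark_of(picture, label): "centre" ([column, row] in pixels: a listed point, or the origin of a listed thing).
The state is a dict: "t": time; "joint_positions": joint angles; "qvel": joint speeds; "joint_torque": joint torques, N m; "eef_pos": TCP position; "tcp_rot": TCP orientation; "ft_force": force on the tool from outside, world axes, zero at the start; "torque": the same for the moment, N m; "gripper_width": finger opening in mm; "grasp_force": force on a finger pad.
Only numpy, scipy, OpenCV 4.12 (cv2) and the standard library are available. Lean on these libraries where they do the work, as an engineer would, in place of code of your own. Each camera call takes 0.05 s, during which the arm holds its last target. There are 200 camera calls.

## Working session

There is one attempt and no reset: what is moved stays moved. The work goes in short steps, each a Python script; the robot and the scene stay as the last script left them, time stands still between calls to the robot, and variables do not carry over. Pictures are saved under pics/ and viewed, at most 14 in all, crops included, and the job is handed in when it is done.

```bash
ls; mkdir -p pics; cat > h.py <<'E'
import numpy as np, cv2
from plant import bot
def ray(p,px):
    K=np.array([[p['fx'],0,p['cx']],[0,p['fy'],p['cy']],[0,0,1.]])
    u=cv2.undistortPoints(np.array([[px]],float),K,np.array([p['k1'],0,0,0.]))[0,0]
    d=np.array(p['attitude'])@np.array([u[0],-u[1],-1]); return np.array(p['xyz'],float),d/np.linalg.norm(d)
def at_z(p,px,z):
    o,d=ray(p,px); return o+d*(z-o[2])/d[2]
def tri(p1,a,p2,b):
    o1,d1=ray(p1,a);o2,d2=ray(p2,b)
    s=np.linalg.lstsq(np.c_[d1,-d2],o2-o1,rcond=None)[0]
    A=o1+d1*s[0];B=o2+d2*s[1]; return (A+B)/2,np.linalg.norm(A-B)
def proj(p,X):
    c=np.array(p['attitude']).T@(np.array(X,float)-p['xyz']); x,y=c[0]/-c[2],-c[1]/-c[2]; k=1+p['k1']*(x*x+y*y)
    return np.array([p['fx']*x*k+p['cx'],p['fy']*y*k+p['cy']])
E
cat > a.py <<'E'
from h import *
np.set_printoptions(precision=1,suppress=True)
P={n:bot.snapshot(n) for n in('top','side')}
for n,p in P.items(): cv2.imwrite(f'pics/{n}0.png',p['img']); print(n,p['xyz'],p['fx'],p['k1'],np.array(p['attitude'])[:,2])
Z=dict(cyl0_mid=23,cyl0_mouth=23,cyl1_mid=23,cyl1_mouth=23,cyl2_mid=23,cyl2_mouth=23,peg0=30,peg1=30,peg2=30,lid0_top=100,lid1_top=100,wheel_hub=88,handle_mid=117,cup_loose=0,cup_2=0)
for l,z in Z.items():
    print(l)
    for n,p in P.items():
        for m in bot.mark_of(p,l)[:3]: print('  ',n,round(m['confidence'],2),np.array(m['centre']),at_z(p,m['centre'],z))
print(bot.sense()['t'])
E
python3 a.py
```

```text
pics
top [ 383.4  226.1 1208.6] 372.06633757348476 0.012803538240040819 [-0.1 -0.   1. ]
side [ -12.  1424.3  610.7] 481.4479721080327 0.007193160459163758 [-0.4  0.8  0.4]
cyl0_mid
   top 0.79 [270.6 236.1] [436.4 384.4  23. ]
   side 0.74 [347.4 258.4] [423.7 391.8  23. ]
cyl0_mouth
   top 0.57 [291.6 236.5] [435.2 317.7  23. ]
   side 0.85 [349.6 246.2] [446.2 323.4  23. ]
   side 0.56 [271.5 298.3] [504.1 637.8  23. ]
cyl1_mid
   top 0.71 [366.6 225.8] [469.3  79.   23. ]
   side 0.9 [369.9 215.3] [472.9  93.9  23. ]
cyl1_mouth
   top 0.91 [339.9 224.2] [474.3 164.1  23. ]
   side 0.57 [361.7 224.6] [469.8 172.6  23. ]
   side 0.23 [346.7 171. ] [ 724.9 -310.    23. ]
cyl2_mid
   top 0.73 [419.5 238.9] [427.9 -87.8  23. ]
   side 0.79 [395.7 201.7] [435.3 -54.2  23. ]
   side 0.54 [353.  179.9] [ 657.4 -213.6   23. ]
cyl2_mouth
   top 0.93 [445.6 228.9] [ 459.7 -171.7   23. ]
   top 0.44 [291.1 234.2] [442.4 319.4  23. ]
   side 0.78 [398.5 190.7] [ 460.  -164.5   23. ]
   side 0.61 [344.6 259.5] [428.  400.4  23. ]
peg0
   top 0.78 [271.3 199.5] [552.8 383.4  30. ]
   top 0.74 [
[... 793 characters left out ...]

   top 0.69 [401.5 151.6] [691.  -21.8 100. ]
   side 0.6 [320.9 171.5] [710.1 -41.1 100. ]
lid1_top
   top 0.8 [423.3 150.5] [694.4 -88.4 100. ]
   side 0.55 [354.7 246.4] [374.7 463.7 100. ]
   side 0.39 [332.3 170.4] [678.4 -69.1 100. ]
wheel_hub
   top 0.63 [414.  184.9] [589.8 -59.6  88. ]
   side 0.74 [351.8 177.8] [596.  -52.2  88. ]
handle_mid
   top 0.54 [422.6 151. ] [688.1 -81.5 117. ]
   top 0.39 [401.4 179.7] [600.2 -15.2 117. ]
   side 0.37 [347.1 171.7] [602.7 -25.7 117. ]
cup_loose
   top 0.53 [345.5 199. ] [558.9 143.9   0. ]
   side 0.62 [343.9 221.8] [548.6 126.    0. ]
cup_2
   side 0.93 [272.2 297.2] [525.3 602.2   0. ]
   side 0.16 [341.7 222.1] [554.1 131.    0. ]
1.6
```

```bash
python3 -c "
import cv2
t=cv2.imread('pics/top0.png')[120:290,190:510];s=cv2.imread('pics/side0.png')[130:330,240:460]
cv2.imwrite('pics/t0c.png',cv2.resize(t,None,fx=2.5,fy=2.5,interpolation=2));cv2.imwrite('pics/s0c.png',cv2.resize(s,None,fx=3,fy=3,interpolation=2)[:600])"
```

```text
(no output)
```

View pics/t0c.png

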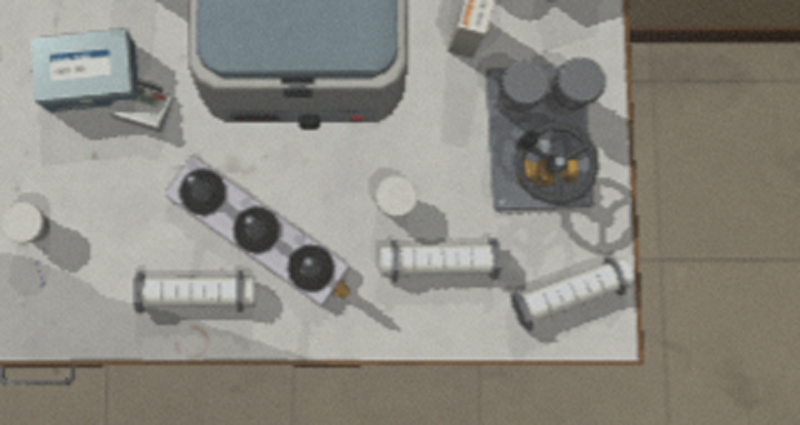

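View pics/s0c.png

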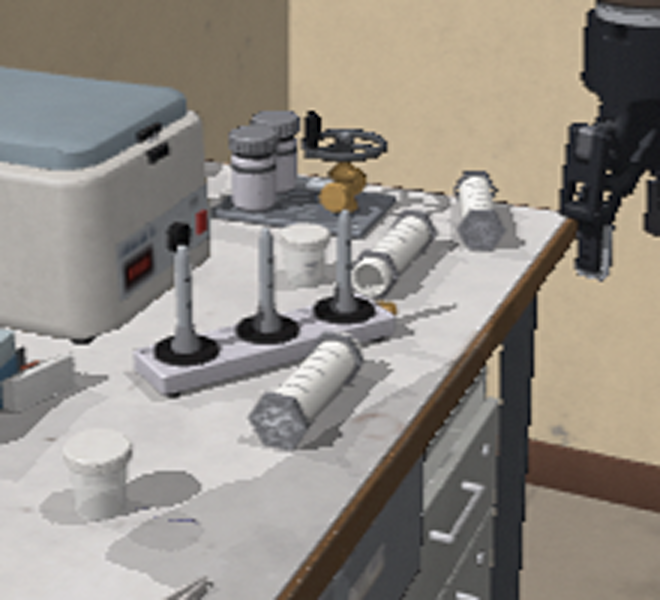

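The pictures show three cylinders lying on the bench: cyl0 with its mouth to the right (top crop 195,291), cyl1 with its mouth to the left (440,258) and cyl2 with its mouth at the bench edge (570,293). The three black seats are at about (202,190), (257,229) and (311,268), and the wheel is at (555,165) with its handle at its upper left. Next I'll refine the seats and cylinders and check the inverse kinematics.

```bash
cat >> h.py <<'E'
def cyl(i,ref=None):
    """centre(mid) and unit axis mouth->foot of lying cylinder i from the top camera"""
    p=bot.snapshot('top'); best=None
    for r in bot.regions_of(p,f'cyl{i}_mid'):
        c,wh,_=q=cv2.minAreaRect(np.argwhere(r['mask'])[:,::-1].astype(np.float32))
        b=cv2.boxPoints(q); e=[b[1]-b[0],b[2]-b[1]]; e=max(e,key=np.linalg.norm)
        m=at_z(p,c,26); a=at_z(p,np.array(c)+e/2,26)-at_z(p,np.array(c)-e/2,26); L=np.linalg.norm(a)
        cand=(m,a/L,L,r['confidence'])
        if ref is None or np.linalg.norm(m[:2]-ref[:2])<90: best=best or cand
    if best is None: return None
    m,a,L,c=best
    ms=[at_z(p,k['centre'],23) for k in bot.mark_of(p,f'cyl{i}_mouth')]
    ms=[k for k in ms if np.linalg.norm(k-m)<130]
    s=ms[0] if ms else None
    if s is not None and (s-m)@a>0: a=-a
    return m[:2],a[:2]/np.linalg.norm(a[:2]),L,c,s
E
cat > b.py <<'E'
from h import *
np.set_printoptions(precision=3,suppress=True)
T=bot.snapshot('top');S=bot.snapshot('side')
for p,seeds in((T,[(271,197),(292.5,211),(314.5,227)]),(S,[(302,246),(329,239),(354.5,232)])):
    g=p['img'].max(2); k=(g<75).astype(np.uint8)
    n,lab,st,ce=cv2.connectedComponentsWithStats(k)
    for s in seeds:
        ys,xs=np.nonzero(lab); j=np.argmin((xs-s[0])**2+(ys-s[1])**2); l=lab[ys[j],xs[j]]
        h=cv2.convexHull(np.argwhere(lab==l)[:,::-1].astype(np.int32)); M=cv2.moments(h)
        c=np.array([M['m10'],M['m01']])/M['m00']; print(c,st[l],at_z(p,c,30))
for i,r in enumerate([(436,390),(469,90),(428,-95)]): print(i,cyl(i,np.array(r)))
E
python3 b.py
```

```text
[270.869 196.448] [262 188  18  18 222] [562.71  384.988  30.   ]
[292.068 211.536] [284 203  17  18 227] [514.123 316.561  30.   ]
[313.942 226.892] [306 219  17  17 224] [465.22  246.726  30.   ]
[301.888 246.091] [292 240  21  12 128] [559.341 388.969  30.   ]
[328.672 239.234] [319 234  21  11 132] [511.173 319.984  30.   ]
[354.14  232.359] [345 226  20  12 127] [463.616 248.256  30.   ]
0 (array([438.149, 395.476]), array([-0.,  1.]), np.float64(152.05935929624113), 0.86, array([428.51 , 314.475,  23.   ]))
1 (array([476.285,  84.28 ]), array([ 0.026, -1.   ]), np.float64(147.16266860290133), 0.93, array([461.587, 169.246,  23.   ]))
2 (array([436.852, -86.202]), array([-0.342,  0.94 ]), np.float64(158.56044880808568), 0.73, array([ 447.3 , -165.44,   23.  ]))
```

```bash
cat >> h.py <<'E'
PEG=np.array([[561.2,386.7],[512.7,318.2],[464.4,247.5]])
OFF=15.
def Rdown(a,s):  # tool x = s*a, z down
    x=np.r_[s*np.array(a),0]; z=np.array([0,0,-1.]); return np.c_[x,np.cross(z,x),z]
def Rplace(h,s):
    h=np.radians(h); z=np.array([np.cos(h),np.sin(h),0]); x=np.array([0,0,float(s)]); return np.c_[x,np.cross(z,x),z]
def ptcp(k,h,rim): # TCP for mouth rim at height rim above seat of peg k
    R=Rplace(h,1); return np.r_[PEG[k],30+75+OFF+rim]-6*R[:,2]
E
python3 - <<'E'
from h import *
np.set_printoptions(precision=0,suppress=True)
for i,(m,a) in enumerate([((438,395),(0,1)),((476,84),(0.026,-1)),((437,-86),(-.342,.94))]):
    for s in(1,-1):
        a=np.array(a)/np.linalg.norm(a); g=np.r_[np.array(m)+OFF*a,30]
        print('cyl',i,s,bot.inverse_kinematics(g,Rdown(a,s)),bot.inverse_kinematics(g+[0,0,200],Rdown(a,s)))
for k in range(3):
    for s in(1,-1):
        for h in(-35,-20,-10,0,10):
            print(k,s,h,*[None if q is None else np.array(q) for q in (bot.inverse_kinematics(ptcp(k,h,r),Rplace(h,s)) for r in(120,0))])
E
```

```text
cyl 0 1 [ 43.  13.  -6.  71.   0. 133.] [ 43.  11.  14.  93.   0. 133.]
cyl 0 -1 [ 43.  13.  -6.  71.   0. -47.] [ 43.  11.  14.  93.   0. -47.]
cyl 1 1 [  8.  -2. -23.  70.   0. -83.] [  8.  -5.  -3.  92.   0. -83.]
cyl 1 -1 [  8.  -2. -23.  70.   0.  97.] [ 8. -5. -3. 92.  0. 97.]
cyl 2 1 [ -9.  -9. -28.  70.   0.  61.] [ -9. -11.  -8.  93.   0.  61.]
cyl 2 -1 [  -9.   -9.  -28.   70.    0. -119.] [  -9.  -11.   -8.   93.    0. -119.]
0 1 -35 None None
0 1 -20 [  57.    4.  -40.  -45.  -77. -180.] [  57.   20.  -41.  -61.  -77. -180.]
0 1 -10 [  55.   -2.  -46.  -45.  -65. -180.] [  55.   16.  -47.  -63.  -65. -180.]
0 1 0 [  53.   -7.  -52.  -44.  -53. -180.] [  53.   12.  -53.  -64.  -53. -180.]
0 1 10 [  49.  -13.  -56.  -43.  -39. -180.] [  49.    8.  -57.  -65.  -39. -180.]
0 -1 -35 None None
0 -1 -20 [ 57.   4. -40. -45. -77.   0.] [ 57.  20. -41. -61. -77.   0.]
0 -1 -10 [ 55.  -2. -46. -45. -65.   0.] [ 55.  16. -47. -63. -65.   0.]
0 -1 0 [ 53.  -7. -52. -44. -53.   0.] [ 53.  12. -53. -64. -53.   0.]
0 -1 10 [ 49. -13. -56. -43. -39.   0.] [ 49.   8. -57. -65. -39.   0.]
1 1 -35 None None
1 1 -20 [  57.   -7.  -52.  -44.  -77. -180.] [  57.   12.  -53.  -64.  -77. -180.]
1 1 -10 [  55.  -15.  -58.  -43.  -65. -180.] [  55.    7.  -59.  -65.  -65. -180.]
1 1 0 [  52.  -22.  -63.  -40.  -52. -180.] [  52.    2.  -64.  -66.  -52. -180.]
1 1 10 None None
1 -1 -35 None None
1 -1 -20 [ 57.  -7. -52. -44. -77.   0.] [ 57.  12. -53. -64. -77.   0.]
1 -1 -10 [ 55. -15. -58. -43. -65.   0.] [ 55.   7. -59. -65. -65.   0.]
1 -1 0 [ 52. -22. -63. -40. -52.   0.] [ 52.   2. -64. -66. -52.   0.]
1 -1 10 None None
2 1 -35 None None
2 1 -20 [  58.  -23.  -63.  -40.  -78. -180.] [  58.    2.  -64.  -66.  -78. -180.]
2 1 -10 None None
2 1 0 None None
2 1 10 None None
2 -1 -35 None None
2 -1 -20 [ 58. -23. -63. -40. -78.   0.] [ 58.   2. -64. -66. -78.   0.]
2 -1 -10 None None
2 -1 0 None None
2 -1 10 None None
```

```bash
cat >> h.py <<'E'
def Ry(t): t=np.radians(t); return np.array([[np.cos(t),0,np.sin(t)],[0,1,0],[-np.sin(t),0,np.cos(t)]])
# tilt: tool z leans toward the mouth by tilt deg (so points that much below horizontal when placing)
def Gd(a,s,tilt): return Rdown(a,s)@Ry(-s*tilt)
def Gp(h,s,tilt): return Rplace(h,s)@Ry(-s*tilt)
def pos(k,R,rim): return np.r_[PEG[k],30+75+OFF+rim]-6*R[:,2]
E
python3 - <<'E'
from h import *
np.set_printoptions(precision=0,suppress=True)
print(Gd((0,1),1,20)[:,2],Gd((0,1),-1,20)[:,2],Gp(0,1,20)[:,2],Gp(0,-1,20)[:,2])
for k in range(3):
  for t in(0,20,30):
    for h in(-25,-20,-15,-10,0,10,20,60,75,90,105):
        R=Gp(h,-1,t); b=-60*R[:,2]
        q=[bot.inverse_kinematics(x,R) for x in(pos(k,R,115),pos(k,R,0),pos(k,R,0)+b,pos(k,R,0)+b+[0,0,80])]
        print(k,t,h,[x is not None for x in q], None if q[0] is None else np.array(q[0]),None if q[1] is None else np.array(q[1])) if q[0] is not None and q[1] is not None else 0
E
```

```text
[ 0. -0. -1.] [ 0. -0. -1.] [ 1.  0. -0.] [ 1.  0. -0.]
0 0 -25 [True, True, False, False] [ 57.   8. -37. -45. -82.   0.] [ 57.  22. -38. -60. -82.   0.]
0 0 -20 [True, True, False, False] [ 57.   5. -40. -45. -77.   0.] [ 57.  20. -41. -61. -77.   0.]
0 0 -15 [True, True, True, True] [ 56.   2. -44. -46. -71.   0.] [ 56.  18. -44. -62. -71.   0.]
0 0 -10 [True, True, True, True] [ 55.  -1. -47. -46. -65.   0.] [ 55.  16. -47. -63. -65.   0.]
0 0 0 [True, True, True, True] [ 53.  -7. -52. -45. -53.   0.] [ 53.  12. -53. -64. -53.   0.]
0 0 10 [True, True, True, True] [ 49. -12. -56. -44. -39.   0.] [ 49.   8. -57. -65. -39.   0.]
0 0 20 [True, True, False, False] [ 44. -16. -59. -43. -24.   0.] [ 44.   5. -60. -66. -24.   0.]
0 0 60 [True, True, True, True] [ 20. -12. -56. -44.  40.   0.] [ 20.   8. -57. -65.  40.   0.]
0 0 75 [True, True, True, True] [ 15.  -3. -49. -45.  60.   0.] [ 15.  14. -50. -63.  60.   0.]
0 0 90 [True, True, True, True] [ 12.   5. -40. -45.  78.  -0.] [ 12.  20. -41. -61.  78.  -0.]
0 20 -25 [True, True, True, True] [ 56.   4. -13.  49. -68.  65.] [ 56.  10
[... 6197 characters left out ...]
  58.]
2 30 -15 [True, True, True, True] [ 52. -30. -38.  48. -53.  49.] [ 52. -26. -48.  33. -53.  49.]
2 30 -10 [True, True, True, True] [ 50. -35. -42.  43. -49.  41.] [ 50. -31. -53.  28. -49.  41.]
2 30 0 [True, True, True, False] [ 47. -44. -48.  36. -39.  28.] [ 47. -40. -59.  21. -39.  28.]
2 30 60 [True, True, True, True] [  8. -40. -46.  38.  43. -33.] [  8. -37. -57.  23.  43. -33.]
2 30 75 [True, True, True, True] [  4. -26. -35.  52.  55. -56.] [  4. -22. -45.  38.  55. -56.]
2 30 90 [True, True, True, True] [  2.  -8. -19.  75.  60. -86.] [  2.  -4. -29.  62.  60. -86.]
2 30 105 [True, True, True, True] [   3.    8.   -4.   98.   58. -114.] [   3.   12.  -13.   86.   58. -114.]
```

```bash
cat >> h.py <<'E'
Z=np.array([0,0,1.])
def pick(i,ref,tilt=30,s=-1,clear=True):
    c=cyl(i,np.array(ref,float)); print('cyl',i,c)
    m,a=c[0],c[1]; R=Gd(a,s,tilt)
    g=np.r_[m+OFF*a,27.]-6*R[:,2]
    bot.move_gripper(70)
    bot.move_pose(g+150*Z,R)
    hit=bot.move_l(g,v=150,max_force=12)
    if hit: print('touched at',bot.sense()['eef_pos'])
    bot.move_gripper(20); st=bot.sense(); print('width',st['gripper_width'],'f',st['grasp_force'],'t',st['t'])
    Rg=np.array(st['tcp_rot']); rel=Rg.T@(np.r_[m,23.]-np.array(st['eef_pos']))
    np.save('rel.npy',rel)
    bot.move_l(np.array(st['eef_pos'])+200*Z,v=250)
def pplace(k,rim,h=-20,s=-1,tilt=30,d=(0,0)):
    R=Gp(h,s,tilt); return np.r_[PEG[k]+d,105+rim]-R@np.load('rel.npy'),R
def preplace(k,**kw):
    p,R=pplace(k,135,**kw); bot.move_pose(p,R)
def look(i,name,k):
    P=[bot.snapshot(n) for n in('top','side')]
    for l,zz in((f'cyl{i}_mouth',165),(f'cyl{i}_mid',240)):
        for p in P: print(l,[(round(m['confidence'],2),at_z(p,m['centre'],zz)) for m in bot.mark_of(p,l)[:3]])
    a=[cv2.resize(P[0]['img'][150:270,220:420],None,fx=2,fy=2),cv2.resize(P[1]['img'][100:300,240:440],None,fx=2,fy=2)]
    a[0]=cv2.copyMakeBorder(a[0],0,160,0,0,0); cv2.imwrite(name,np.hstack(a))
E
python3 - <<'E'
from h import *
np.set_printoptions(precision=2,suppress=True)
pick(0,(438,395)); preplace(0); s=bot.sense(); print(s['gripper_width'],s['t'],s['eef_pos'])
look(0,'pics/c0.png',0)
E
```

```text
cyl 0 (array([434.99, 395.41]), array([-0.,  1.]), np.float64(152.00385208228192), 0.94, array([440.22, 321.59,  23.  ]))
width 35.510925191970074 f 60.571578259114176 t 6.05
35.69677809878893 8.4667 [551.64 389.95 257.93]
cyl0_mouth [(0.85, array([556.1 , 376.33, 165.  ]))]
cyl0_mouth [(0.88, array([548.89, 406.77, 165.  ])), (0.74, array([628.35, 131.58, 165.  ])), (0.39, array([440.49, 607.49, 165.  ]))]
cyl0_mid [(0.67, array([560.82, 387.8 , 240.  ]))]
cyl0_mid [(0.84, array([554.36, 382.57, 240.  ]))]
```

View pics/c0.png

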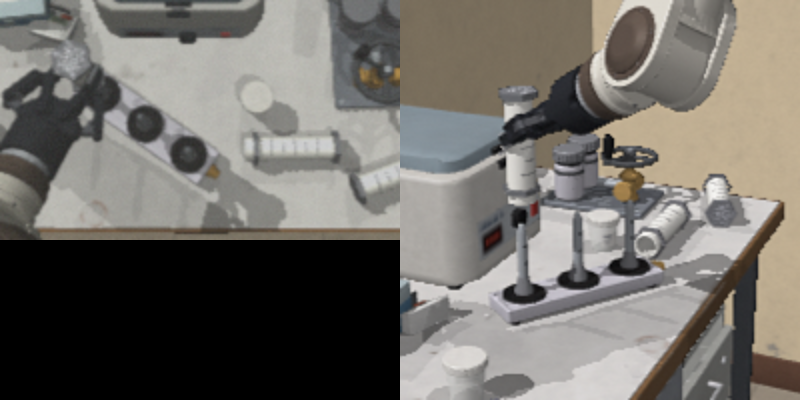

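The left half shows the foot of cyl0 at about (72,58). In the right half cyl0 hangs upright, mouth down, directly over peg 0 (mouth ≈(520,200), peg tip ≈(521,225)). I'll lower it now.

```bash
cat >> h.py <<'E'
def place(k,h=-20,tilt=30,s=-1,back=80):
    st=bot.sense(); R=np.array(st['tcp_rot']); p0=np.array(st['eef_pos']); tgt,_=pplace(k,-4,h=h,tilt=tilt,s=s)
    mid,_=pplace(k,8,h=h,tilt=tilt,s=s)
    h1=bot.move_l(mid,v=120,max_force=12); 
    print('early' if h1 else 'ok',np.array(bot.sense()['eef_pos'])-mid,bot.sense()['ft_force'])
    if h1: return False
    h2=bot.move_l(tgt,v=30,max_force=10); st=bot.sense(); print('seat',h2,np.array(st['eef_pos'])-tgt,st['ft_force'])
    bot.move_gripper(60); q=np.array(bot.sense()['eef_pos'])
    bot.move_l(q-back*R[:,2],v=200); return True
E
python3 - <<'E'
from h import *
np.set_printoptions(precision=2,suppress=True)
print(place(0)); print(bot.sense()['t'])
E
```

```text
ok [0.28 0.36 1.1 ] [-0.14 -0.14 -0.42]
seat True [0.65 0.26 5.36] [1.38 0.28 3.17]
True
11.225
```

```bash
python3 - <<'E'
from h import *
np.set_printoptions(precision=2,suppress=True)
st=bot.sense(); bot.move_l(np.array(st['eef_pos'])+80*Z,v=250)
pick(1,(476,84)); preplace(1); s=bot.sense(); print(s['gripper_width'],s['t'],s['eef_pos'])
look(1,'pics/c1.png',1)
E
```

```text
cyl 1 NoneTraceback (most recent call last):
  File "<stdin>", line 4, in <module>
  File "h.py", line 48, in pick
    m,a=c[0],c[1]; R=Gd(a,s,tilt)
        ~^^^
TypeError: 'NoneType' object is not subscriptable
```

```bash
python3 - <<'E'
from h import *
np.set_printoptions(precision=2,suppress=True)
p=bot.snapshot('top'); cv2.imwrite('pics/t1.png',cv2.resize(p['img'][120:290,190:510],None,fx=2.5,fy=2.5))
for r in bot.regions_of(p,'cyl1_mid'): print(r['confidence'],r['box'])
print(cyl(1,np.array((476,84))))
E
```

```text
0.92 [343.1, 215.1, 394.3, 232.7]
0.32 [339.2, 191.5, 355.6, 205.9]
(array([477.84,  85.69]), array([ 0.03, -1.  ]), np.float64(156.33407581933727), 0.61, array([475.3 , 166.29,  23.  ]))
```

View pics/t1.png

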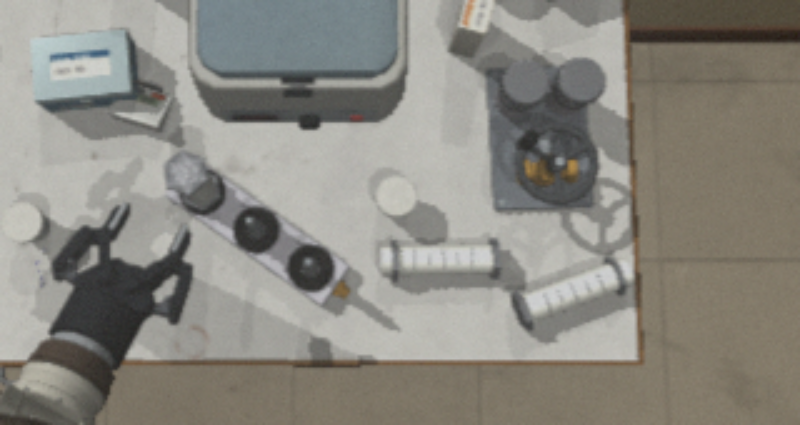

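The first call simply missed it: cyl1 is unmoved at crop (440,258), and cyl0 stands on peg 0 with its foot at (187,172). I'll carry on with cyl1 and retry the detector when it misses.

```bash
sed -i "s/^    c=cyl(i,np.array(ref,float)); print/    c=next(c for c in (cyl(i,np.array(ref,float)) for _ in range(6)) if c and c[4] is not None and 140<c[2]<170); print/" h.py
python3 - <<'E'
from h import *
np.set_printoptions(precision=2,suppress=True)
pick(1,(476,84)); preplace(1); s=bot.sense(); print(s['gripper_width'],s['t'],s['eef_pos'])
look(1,'pics/c1.png',1)
E
```

```text
cyl 1 (array([476.32,  82.77]), array([ 0.03, -1.  ]), np.float64(150.3415085200263), 0.57, array([467.01, 160.93,  23.  ]))
width 35.41013664679783 f 60.504365471424535 t 15.5
35.41734834641658 17.8083 [503.63 321.47 257.23]
cyl1_mouth [(0.84, array([511.47, 331.11, 165.  ]))]
cyl1_mouth []
cyl1_mid [(0.91, array([519.48, 316.18, 240.  ]))]
cyl1_mid []
```

View pics/c1.png

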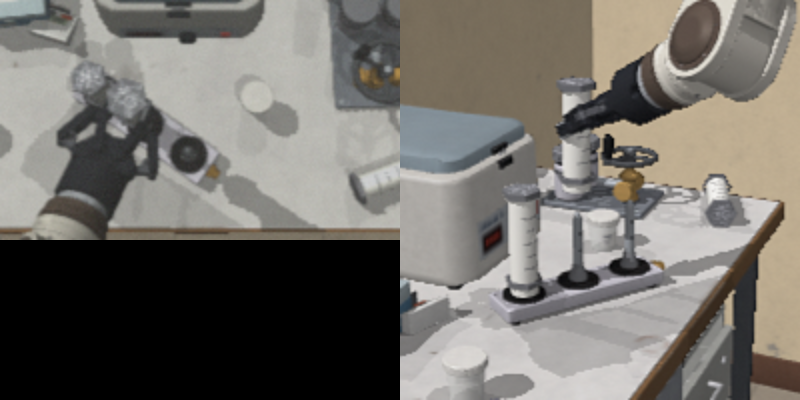

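Cyl0 stands on its seat, at (524,290) on the right. Cyl1 hangs over peg 1, with its mouth at ≈(575,195) and the tip at (577,215). I'll lower it and then fetch cyl2.

```bash
python3 - <<'E'
from h import *
np.set_printoptions(precision=2,suppress=True)
if place(1):
    st=bot.sense(); bot.move_l(np.array(st['eef_pos'])+80*Z,v=250)
    pick(2,(437,-86)); preplace(2); s=bot.sense(); print(s['gripper_width'],s['t'],s['eef_pos'])
look(2,'pics/c2.png',2)
E
```

```text
ok [0.27 0.32 0.97] [ 0.74 -1.34 -1.71]
seat True [0.56 0.3  4.57] [0.   0.31 3.84]
cyl 2 (array([437.52, -85.17]), array([-0.35,  0.94]), np.float64(160.82892522533697), 0.59, array([ 448.56, -156.95,   23.  ]))
width 35.15694896527356 f 60.38514897809364 t 25.6333
35.11136367281865 29.0083 [454.87 250.24 257.75]
cyl2_mouth [(0.57, array([464.82, 240.29, 165.  ])), (0.49, array([533.43, 368.53, 165.  ]))]
cyl2_mouth [(0.6, array([459.86, 241.96, 165.  ])), (0.41, array([432.75, 626.83, 165.  ]))]
cyl2_mid []
cyl2_mid [(0.96, array([450.94, 277.02, 240.  ]))]
```

View pics/c2.png

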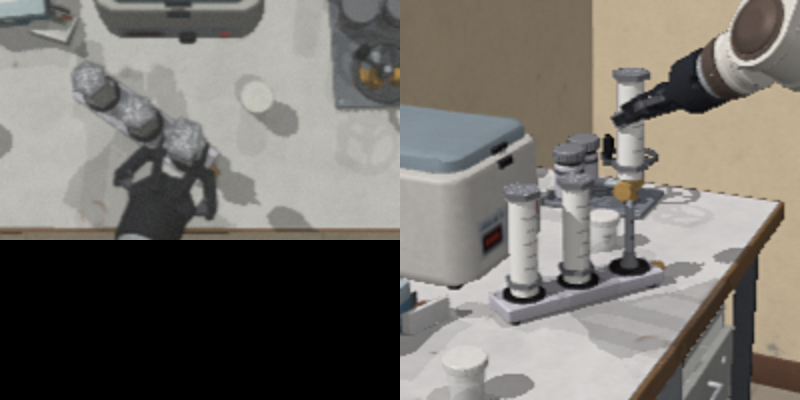

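Cyl2 hangs over peg 2, with its mouth at ≈(630,180) and the peg below it at (629,265). The other two stand seated. I'll place it and then press the lids.

```bash
python3 - <<'E'
from h import *
np.set_printoptions(precision=2,suppress=True)
assert place(2)
st=bot.sense(); bot.move_l(np.array(st['eef_pos'])+60*Z,v=250)
bot.move_gripper(0)
p=bot.snapshot('top'); L=[]
for l in('lid0','lid1'):
    r=[m for m in bot.mark_of(p,l+'_top')]; k=bot.regions_of(p,l+'_top')
    print(l,[(round(m['confidence'],2),at_z(p,m['centre'],100)) for m in r[:2]],[(round(m['confidence'],2),m['box']) for m in k[:3]])
for xy in((691,-21),(694,-88)):
    R=np.c_[[0,1.,0],[1,0,0],[0,0,-1]]
    bot.move_pose(np.r_[xy,165],R)
    h=bot.move_l(np.r_[xy,105],v=60,max_force=25); s=bot.sense()
    print('push',h,s['eef_pos'],s['ft_force'],s['t'])
    bot.move_l(np.r_[xy,170],v=200)
print(bot.inverse_kinematics([690,-50,120],R))
E
```

```text
ok [0.25 0.3  0.87] [-0.44  0.15 -0.43]
seat True [0.54 0.2  3.55] [ 1.26 -0.21  3.15]
lid0 [(0.54, array([694.79, -25.24, 100.  ])), (0.54, array([692.55, -78.92, 100.  ]))] [(0.73, [389.6, 143.0, 409.4, 164.3]), (0.25, [278.4, 199.5, 297.6, 217.9]), (0.2, [305.5, 217.2, 319.8, 235.7])]
lid1 [(0.64, array([691.29, -87.42, 100.  ])), (0.4, array([452.59, 250.37, 100.  ]))] [(0.63, [412.0, 139.2, 431.0, 164.0])]
push True [691.11 -20.93 121.06] [ 0.96 -0.36 13.78] 35.3167
push True [694.23 -87.72 121.  ] [-0.54 -0.63 11.87] 36.825
[-4.14 24.18 18.12 83.93  0.   85.86]
```

```bash
python3 - <<'E'
from h import *
np.set_printoptions(precision=2,suppress=True)
for xy in((694,-88),(691,-22)):
    R=np.c_[[0,1.,0],[1,0,0],[0,0,-1]]
    bot.move_pose(np.r_[xy,140],R)
    h0=bot.move_l(np.r_[xy,100],v=15,max_force=4); a=bot.sense()
    h=bot.move_l(np.r_[xy,100],v=10,max_force=35); s=bot.sense()
    print(h0,a['eef_pos'],a['ft_force'],h,s['eef_pos'],s['ft_force'],s['t'])
    bot.move_l(np.r_[xy,170],v=200)
bot.move_pose([450,-50,300],R)
T=bot.snapshot('top');S=bot.snapshot('side')
for l,z in(('wheel_hub',88),('handle_mid',117)):
    for p in(T,S): print(l,[(round(m['confidence'],2),np.array(m['centre']),at_z(p,m['centre'],z)) for m in bot.mark_of(p,l)[:3]])
a=[cv2.resize(T['img'][130:210,380:460],(480,480)),cv2.resize(S['img'][160:240,310:390][:80],(320,480))]
a[1]=cv2.resize(S['img'][155:215,310:350],(320,480)); cv2.imwrite('pics/w.png',np.hstack(a))
E
```

```text
True [694.06 -88.02 121.05] [-1.39 -0.4   4.59] True [694.15 -88.04 121.07] [-1.78  0.64  6.55] 39.7167
True [691.08 -22.02 121.08] [-0.66  0.21  5.39] True [691.15 -22.06 121.05] [-1.96  0.17  6.69] 42.7417
wheel_hub [(0.96, array([411.1, 186.1]), array([586.03, -50.67,  88.  ]))]
wheel_hub [(0.62, array([271.1, 298.3]), array([447.72, 725.1 ,  88.  ])), (0.6, array([351.2, 176. ]), array([605.75, -70.13,  88.  ]))]
handle_mid [(0.72, array([287.5, 213. ]), array([500.13, 323.31, 117.  ])), (0.47, array([399.9, 178.2]), array([604.72, -10.91, 117.  ]))]
handle_mid [(0.54, array([343.2, 171.3]), array([616.72, -24.66, 117.  ])), (0.42, array([306. , 221.1]), array([532.94, 410.44, 117.  ]))]
```

View pics/w.png

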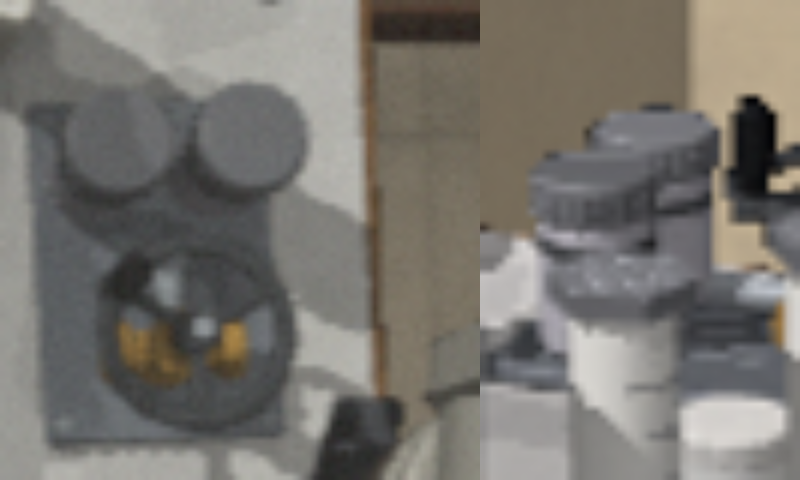

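The wheel rim is centred at about (198,339) in the left crop, pixel (413.0,186.5). The handle is at about (127,277), pixel (401.2,176.2). In the side picture the handle is at (344.4,173.1). The lids did not yield to a second push of 35 N, so they are home.

```bash
python3 - <<'E'
from h import *
np.set_printoptions(precision=1,suppress=True)
T=bot.snapshot('top');S=bot.snapshot('side')
h=at_z(T,(413,186.5),90); print('hub',h); c=at_z(T,(401.2,176.2),122); print('handle',c,at_z(S,(344.4,173.1),117),tri(T,(401.2,176.2),S,(344.4,173.1)),'r',np.linalg.norm((c-h)[:2]))
for ang in range(0,360,45):
    p=np.r_[h[:2]+46*np.array([np.cos(np.radians(ang)),np.sin(np.radians(ang))]),120]
    for f in(0,90): 
        R=Rdown((np.cos(np.radians(f)),np.sin(np.radians(f))),1); print(ang,f,bot.inverse_kinematics(p,R) is not None,end=' ')
E
```

```text
hub [584.4 -55.9  90. ]
handle [609.8 -13.8 122. ] [604.9  -7.5 117. ] (array([610.1, -16.1, 114. ]), np.float64(2.841332655267581)) r 49.10032059722965
0 0 True 0 90 True 45 0 True 45 90 True 90 0 True 90 90 True 135 0 True 135 90 True 180 0 True 180 90 True 225 0 True 225 90 True 270 0 True 270 90 True 315 0 True 315 90 True
```

```bash
cat > crank.py <<'E'
from h import *
np.set_printoptions(precision=1,suppress=True)
hub=np.array([585.,-56]); hd=np.array([609.,-14]); ph=np.arctan2(*(hd-hub)[::-1]); e=np.array([np.cos(ph),np.sin(ph)])
R=Rdown(e,1)
q=bot.inverse_kinematics(np.r_[hd,126],R); print(q)
bot.move_gripper(60); bot.move_pose(np.r_[hd,200],R)
if bot.move_l(np.r_[hd,126],v=100,max_force=10): print('touch',bot.sense()['eef_pos']); raise SystemExit
bot.move_gripper(0); s=bot.sense(); print('w',s['gripper_width'],s['eef_pos'],s['ft_force'],s['t'])
c=np.array(s['eef_pos'])[:2]-46*e; F0=np.array(s['ft_force'])[:2]; th=ph
for n in range(90):
    th2=th+np.radians(15); r=np.array([np.cos(th2),np.sin(th2)])
    hit=bot.move_l(np.r_[c+46*r,126],v=90,max_force=22); s=bot.sense(); F=np.array(s['ft_force'])[:2]; tg=np.array([-r[1],r[0]])
    if n%6==0 or hit: print(n,'turned %.0f'%np.degrees(th2-ph),'Fr %.1f Ft %.1f'%(F@r,F@tg),'c',c,'w %.1f'%s['gripper_width'],'t',s['t'])
    if hit: break
    th=th2; c=c+np.clip(0.08*(F@r),-.6,.6)*r
np.savez('cr.npz',c=c,ph=ph,th=th,th2=th2)
print(s['eef_pos'],s['ft_force'])
E
python3 crank.py
```

```text
[ -1.3  12.5   4.1  81.6   0.  118.4]
w 17.29285566667943 [609.4 -14.1 126.8] [ 1.4 -1.1  4.4] 47.35
0 turned 15 Fr -2.7 Ft 3.0 c [586.6 -54. ] w 17.2 t 47.625
6 turned 105 Fr -2.2 Ft 3.0 c [587.1 -55.4] w 17.2 t 49.325
12 turned 195 Fr -0.7 Ft 2.7 c [587.6 -55.4] w 16.8 t 51.025
18 turned 285 Fr -0.7 Ft 1.9 c [587.6 -55.4] w 17.0 t 52.725
24 turned 375 Fr 0.5 Ft 3.2 c [587.6 -55.4] w 17.1 t 54.425
30 turned 465 Fr -0.0 Ft 1.8 c [587.6 -55.5] w 17.1 t 56.125
36 turned 555 Fr -0.2 Ft 2.8 c [587.7 -55.4] w 17.0 t 57.825
42 turned 645 Fr -0.2 Ft 3.0 c [587.6 -55.3] w 17.0 t 59.525
48 turned 735 Fr 0.2 Ft 3.2 c [587.6 -55.2] w 17.1 t 61.225
54 turned 825 Fr 0.7 Ft 1.6 c [587.7 -55.4] w 17.0 t 62.925
60 turned 915 Fr -0.2 Ft 2.9 c [587.6 -55.4] w 17.3 t 64.625
66 turned 1005 Fr 0.4 Ft 3.0 c [587.6 -55.3] w 17.1 t 66.325
72 turned 1095 Fr -1.1 Ft 2.5 c [587.6 -55.3] w 17.4 t 68.025
76 turned 1155 Fr -1.7 Ft -12.2 c [587.6 -55.4] w 16.9 t 69.0833
[560.4 -19.  127.1] [ 9.8  7.5 -2.5]
```

The stop was felt at about 3.2 turns. I'll hold against it briefly, back off 90°, release, clear the arm and check the scene.

```bash
cat > back.py <<'E'
from h import *
np.set_printoptions(precision=1,suppress=True)
c=np.load('cr.npz')['c']
s=bot.sense(); d=np.array(s['eef_pos'])[:2]-c; th=np.arctan2(d[1],d[0])
P=lambda a:np.r_[c+46*np.array([np.cos(a),np.sin(a)]),126.]
bot.move_l(P(th+0.05),v=30,max_force=25); bot.sleep(.4); s=bot.sense(); d=np.array(s['eef_pos'])[:2]-c; th1=np.arctan2(d[1],d[0]); print(np.degrees([th,th1]),s['ft_force'])
for k in range(1,7): bot.move_l(P(th1-k*np.pi/12),v=80)
s=bot.sense(); print(s['ft_force'],s['eef_pos']); bot.sleep(.5)
bot.move_gripper(45); bot.move_l(np.array(bot.sense()['eef_pos'])+100*Z,v=120)
bot.move_pose([400,-100,300],np.array(bot.sense()['tcp_rot'])); bot.sleep(.5)
T=bot.snapshot('top');S=bot.snapshot('side'); print('t',bot.sense()['t'])
g=np.degrees(th1)-90; r=np.radians(g); print('expected handle px',proj(T,np.r_[c+46*np.array([np.cos(r),np.sin(r)]),117]))
cv2.imwrite('pics/end.png',np.hstack([cv2.resize(T['img'][130:250,250:450],(500,300)),cv2.resize(S['img'][150:270,280:400],(300,300))]))
E
python3 back.py
```

```text
[126.8 126.7] [9.2 3.6 5.3]
[-3.5 -7.  13.1] [624.3 -28.9 126.9]
t 74.9917
expected handle px [405.4 171.7]
```

View pics/end.png

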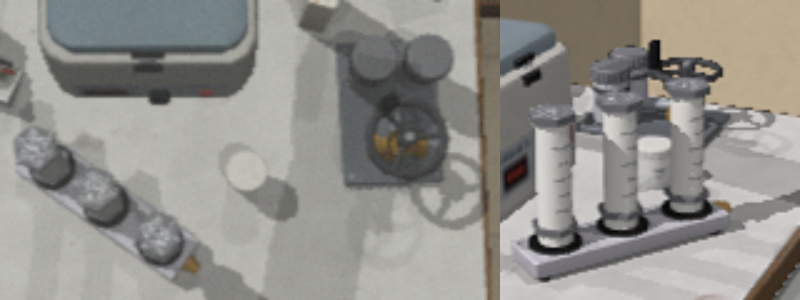

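All three cylinders stand upright on their seats. The handle is at crop (390,102), pixel (406,171), where it should be after a quarter turn back. The cup is untouched and the arm is clear, so I'm handing in.

```bash
python3 -c "
from plant import bot
print(bot.sign_off())"
```

```text
the job is handed in; nothing more can be done
None
```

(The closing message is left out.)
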